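Weigh a pigment canister on the spring balance and mark its reading

TASK

Hang the steel pigment canister by its handle on the spring balance's hook, letting its weight down gently, and let go. When the hook has stopped bobbing, slide the red marker by its knob until its tip is level with the balance's black pointer, and leave it there with the canister still hanging. Leave the two jars and the tumbler alone.

Things in the scene. Friction and masses are not known exactly. Their poses are not given: they have to be found in the camera images.
- canister: Loose steel canister, 68 mm diameter, brass lid top at z 66 mm; 0.29-0.61 kg. Origin: centre of underside, z up. Rigid 6 mm wire bail in its x-z plane: uprights at x +-31 mm, from z 104 rising to a peak on the axis at z 122 (wire centre). Upright round wooden grip, 18 mm diameter, on the peak, z 125-165. The hook goes under the peak along the canister's y (either way); opening 53 mm high, 56 wide
- canister_grip (a point): Middle of the wooden grip, on the axis, 149 mm above the canister's underside; grip it from above, best with the fingers closing along the canister's x axis
- canister_eye (a point): Underside of the bail's peak, 119 mm above the canister's underside, where the hook bears
- balance: Fixed spring balance, turned by its yaw. Origin at table level under its blue 22 mm square column. Grey base x -60..60, y -40..100 mm, 16 mm high; column and top bar reach z 336; 12 mm steel marker rail at y 60, thin white graduated plate between. Hook on its -y side, marker's knob on its +y side
- hook_notch (a point): Top of the hook's 8 mm rod at mid notch: balance x 0, y -82.5, z 254 mm unloaded; sinks with the hook. The rod runs along -y from a brass sleeve (face at y -16), open above; its notch is level over y -74..-91, then it turns up to an end at y -106 whose top is 18 mm above this point; towards the sleeve it rises 10 mm
- hook (a joint): How far the hook has sunk, m: 0 unloaded, 0.07 at its stop. Spring about 150 N/m (6.5 mm per newton, the canister sinks it some 19 to 40 mm), lightly damped: it bobs for 2 to 3 s
- pointer_tip (a point): End of the black pointer that moves with the hook, on the +x side of the white plate; in the balance's frame x 11, y 36, z 250 mm unloaded
- marker_tip (a point): End of the red marker's tip, 7 mm thick like the pointer, 2 mm in +y from the pointer's path; level with the pointer when their heights (z) agree
- marker_knob (a point): Centre of the marker's upright round red knob, 18 mm diameter, 36 mm high, at balance x 0, y 130, at the same height as marker_tip; held to the marker by an 8 mm rod along -y. Grip it from above with the fingers closing along the balance's x axis
- marker (a joint): How far the marker has been slid down, m: 0 top (tip at z 285 mm), 0.11 bottom. It stays where it is left (friction about 2.5 N)
- jar_red: Bystander: small red-brown jar with a brass cap, 50 mm diameter, 60 mm high, origin under its centre; leave it alone
- jar_ochre: Bystander: small amber jar with a white cap, 50 mm diameter, 60 mm high, origin under its centre; leave it alone
- tumbler: Bystander: open steel tumbler, 68 mm diameter, 85 mm high, origin under its centre; leave it alone

How it is judged:
On the way, in this order (a step that is already met when the one before it is completed fails the run):
1. the canister hangs on the hook by its bail, let go, and has stopped bobbing, the marker still above the unloaded pointer (distance between canister_eye and hook_notch below 0.015 m and value of joint hook above 0.012 m and height (world z) of canister above 0.04 m and contact force between canister and the fingers below 0.1 N and velocity of joint hook between -0.012 and 0.012 m/s and linear speed of canister below 0.04 m/s and value of joint marker below 0.033 m), for 0.4 s.
2. the marker's tip is level with the pointer (within 7 mm), the canister still hanging (distance between canister_eye and hook_notch below 0.015 m and value of joint hook above 0.012 m and height (world z) of canister above 0.04 m and contact force between canister and the fingers below 0.1 N and z of marker_tip in the frame of pointer_tip between -0.007 and 0.007 m), for 0.2 s.
At the end, for the whole second after the job is handed in: The canister hangs at rest on the hook: peak of its bail within 15 mm of the hook's notch, hook sunk more than 12 mm and still, canister slower than 40 mm/s and not held; the red marker's tip is within 7 mm of the pointer's height (all of step 2 and velocity of joint hook between -0.012 and 0.012 m/s and linear speed of canister below 0.04 m/s); the robot touches nothing.
It fails at once if the canister is dropped or jerked onto the hook (hook sinks faster than 0.25 m/s) or the hook is forced to within 5 mm of its stop (velocity of joint hook above 0.25 m/s or value of joint hook above 0.065 m).
It fails at once if the canister is tipped over (more than 0.9 rad) (angle between canister's own z axis and vertical above 0.9 rad).
It fails at once if a jar or the tumbler is moved more than 25 mm (distance of any of jar_red, jar_ochre, tumbler from where it was at the start of the episode above 0.025 m).
It also fails if it takes over 62 s, if anything falls off the work surface, if the arm or the gripper's body presses on something with over 40 N, if the wrist force passes 120 N, or if a joint passes its speed limit or range.

ROBOT

A 6-joint arm with a two-finger parallel gripper is mounted at the origin on the work surface. World frame = base frame: x ahead of the robot, y to its left, z up, the work surface at z = 0. Lengths are in m, angles in rad, forces in N, time in s.
With the tool pointing down it reaches from about 0.375 to 0.9 m from the base axis. Payload 3.1 kg.
Tool frame: the origin (TCP) lies at the very end of the fingers, on their centre line; the grasp point (between the pads) lies hold_point_z behind it (hold_point_z is the distance from the TCP to the grasp point, in m); z points along the fingers, y is the line along which they close (so a half turn about z gives the same grasp; the last joint's range is limited). The gripper opens to 85 mm and grips with 20 to 120 N. Pads are 22 mm wide; open, the fingers measure 114 mm over their backs; the gripper's body (76 mm by 85 mm) begins 54 mm behind the grasp point. The pads swing forward as they close: fully open they stand 13 mm farther back than shut.
Start: joints at [0.928, 0.527, 1.433, -0, 1.181, -0.178], TCP at [0.28, 0.559, 0.231] pointing down, gripper open.
Joint ranges: [-3.08, 3.08], [-0.75, 2.2], [0.22, 2.44], [-1.43, 4.57], [0, 2.65], [-2.85, 2.85]. Speed limits (rad/s): [2.79, 2.79, 3.14, 3.14, 3.14, 3.14].

INTERFACE

Orientations are given as [roll, pitch, yaw] about the fixed x, y, z axes, in that order (R = Rz(yaw) Ry(pitch) Rx(roll)).
In Python, from bench import move_to, line_to, move_joints, gripper_to, hold, solve_ik, state, get_image, camera_params, Unreachable, sign_off, recognise, masks_of, pinpoint, hold_point_z gives the robot as it stands. Calls block until the motion is done:
- move_to(position, orientation): joint-space move of the TCP to a pose.
- line_to(position, rotation=None, rate=0.15): straight line of the TCP; rotation=None keeps the orientation; rate is the mean speed in m/s.
- move_joints(angles): joint-space move.
- gripper_to(opening, newtons=None): finger opening in m; newtons is the grip in N (None keeps the last); returns when the fingers have stopped.
- hold(seconds).
- solve_ik(position, orientation): joint angles nearest the present ones, or None.
- state(): the state.
- get_image(name): name is "scene" or "top" or "wrist"; returns the picture (400x640x3 uint8, red, green, blue); there is no depth.
- camera_params(name): a dict with "fx", "fy", "cx", "cy" (pixels), "k1" (the pictures are not rectified: a ray, as slopes to the right and down, at radius r is drawn at 1 + k1 r^2 times it, then the intrinsics apply), "world_to_cam" (4x4, takes a point from world to camera coordinates); the wrist camera has in their place "hand_eye" (4x4, takes a point from camera to tool coordinates, whose origin is the TCP and whose axes are the flange's). Camera axes: x right, y up, looking along -z (the intrinsics and any distortion apply to the point x, -y, -z); pixel columns grow to the right and rows downward; lengths in m; the calibration is good to about 2 mm. A picture is of the moment at which its call begins: read the wrist's pose just before it. camera_params takes no time and is no camera call.
A pose or a line that the arm cannot do raises Unreachable and nothing moves.
- sign_off(): hands the job in; it is judged then, once.
Trained networks look in the newest picture that a camera, given by its name, has taken for a name from the list of things; names that differ only in an ending like _2 or _b are one class to them, and where a whole thing is asked for, a point or a joint stands for the part that bears it (a point fixed in the world has none). Each returns a list of dicts, best first, with "confidence" (0 to 1); they miss things now and then, are a little off and sometimes report something else, mostly with a low value. They report only what shows in the picture. A call takes as long as a camera call.
- recognise(camera, query): "at" ([x, y, z] in m, in the coordinates of the camera as it stood for that picture, good to about 4 mm: the middle of the surface that is visible of it).
- masks_of(camera, query): "mask" (400x640 bool, what is visible of it).
- pinpoint(camera, query): "at" ([x, y, z] in m, in the coordinates of the camera as it stood for that picture, good to about 4 mm: a listed point, or the origin of a listed thing).
The state is a dict: "time_s": time; "q": joint angles; "joint_velocities": joint speeds; "joint_torque": joint torques, N m; "position": TCP position; "tool_rot": TCP orientation; "force": force on the tool from outside, world axes, zero at the start; "wrist_torque": the same for the moment, N m; "grip_width": finger opening in m; "grasp_force": force on a finger pad.
Only numpy, scipy, OpenCV 4.12 (cv2) and the standard library are available. Lean on these libraries where they do the work, as an engineer would, in place of code of your own. Each camera call takes 0.05 s, during which the arm holds its last target. There are 200 camera calls.

## Working session

There is one attempt and no reset: what is moved stays moved. The work goes in short steps, each a Python script; the robot and the scene stay as the last script left them, time stands still between calls to the robot, and variables do not carry over. Pictures are saved under pics/ and viewed, at most 13 in all, crops included, and the job is handed in when it is done.

```bash
ls; mkdir -p pics
cat > h.py <<'E'
import numpy as np, cv2
from scipy.spatial.transform import Rotation as R
from bench import *
def c2w(cam,p):
    c=camera_params(cam)
    if cam=="wrist":
        s=state(); T=np.eye(4); T[:3,:3]=R.from_euler('xyz',s['tool_rot']).as_matrix() if np.size(s['tool_rot'])==3 else s['tool_rot']; T[:3,3]=s['position']
        M=T@np.array(c['hand_eye'])
    else: M=np.linalg.inv(np.array(c['world_to_cam']))
    return (M@np.append(p,1))[:3]
def save(cam,n): cv2.imwrite(f'pics/{n}.png',get_image(cam)[:,:,::-1])
def pts(cam,names):
    for n in names:
        for d in pinpoint(cam,n)[:2]: print(cam,n,round(d['confidence'],2),c2w(cam,d['at']).round(4))
E
python3 - <<'E'
from h import *
print(state(),hold_point_z)
for c in ('scene','top'):
    save(c,c+'0')
    pts(c,['canister','canister_grip','canister_eye','balance','hook_notch','pointer_tip','marker_tip','marker_knob','jar_red','jar_ochre','tumbler'])
a=[cv2.imread(f'pics/{c}0.png') for c in ('scene','top')]
print(state()['time_s'])
E
```

```text
bench.py
pics
{'time_s': 0.0, 'q': array([ 9.28515954e-01,  5.28468762e-01,  1.43393025e+00,  5.30555592e-05,
        1.18135459e+00, -1.78517073e-01]), 'joint_velocities': array([-0.00026109, -0.00111977,  0.00026236, -0.00045184,  0.00048202,
       -0.00116245]), 'joint_torque': array([ 2.38926259e-04, -4.42353487e+01, -1.78024954e+01, -2.52963573e-04,
        8.42861307e-03,  3.36767307e-06]), 'position': array([0.27910753, 0.55841741, 0.23032311]), 'tool_rot': array([-3.13947475e+00, -4.31980657e-04,  2.67780870e+00]), 'force': array([-0.40222456,  0.28133752,  0.7102073 ]), 'wrist_torque': array([ 0.0337928 , -0.01778522,  0.02221276]), 'grasp_force': 0.0, 'grip_width': 0.08508960193526445} 0.0187
scene canister 0.78 [ 0.4691 -0.2605 -0.0014]
scene canister_grip 0.83 [ 0.4635 -0.2609  0.1482]
scene canister_eye 0.68 [ 0.4661 -0.2588  0.1218]
scene balance 0.56 [0.5645 0.0355 0.0024]
scene hook_notch 0.54 [ 0.5656 -0.0546  0.2546]
scene pointer_tip 0.54 [0.5731 0.0655 0.2469]
scene marker_tip 0.73 [0.5724 0.0706 0.2711]
scene marker_tip 0.24 [0.5669 0.0328 0.0023]
scene marker_knob 0.74 [0.563  0.1589 0.2726]
scene jar_red 0.85 [ 7.540e-01 -2.466e-01  2.000e-04]
scene jar_red 0.54 [0.5741 0.0652 0.2484]
scene jar_ochre 0.84 [0.7636 0.0817 0.0029]
scene tumbler 0.65 [ 7.529e-01 -5.740e-02  5.000e-04]
top canister 0.88 [ 0.4611 -0.2615  0.0022]
top canister 0.42 [ 0.564   0.0278 -0.0026]
top canister_grip 0.77 [ 0.4619 -0.2662  0.1515]
top canister_grip 0.36 [ 0.5635  0.0322 -0.0006]
top canister_eye 0.67 [0.5596 0.1601 0.2731]
top canister_eye 0.6 [ 0.4598 -0.2603  0.1156]
top balance 0.65 [ 0.5658  0.03   -0.0009]
top hook_notch 0.73 [ 0.5649 -0.0591  0.2536]
top marker_tip 0.71 [0.5737 0.0667 0.2739]
top marker_knob 0.45 [0.5602 0.1589 0.2767]
top jar_red 0.72 [ 7.540e-01 -2.426e-01 -6.000e-04]
top jar_ochre 0.64 [ 7.635e-01  8.170e-02 -3.000e-04]
top tumbler 0.81 [ 0.7466 -0.0615 -0.0027]
1.2
```

View pics/scene0.png

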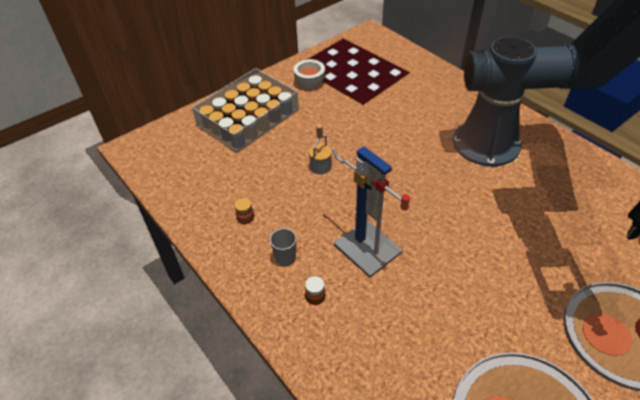

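View pics/top0.png

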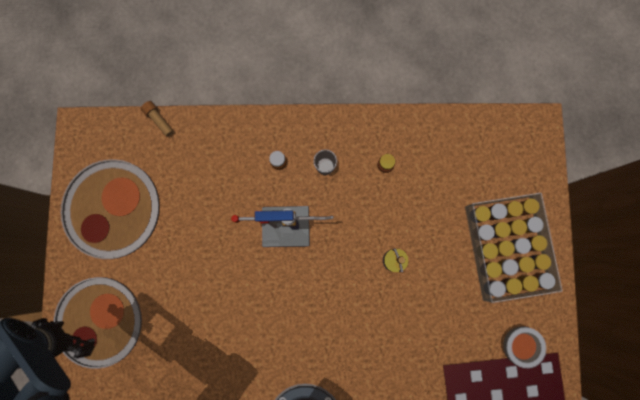

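Run:
```python
from h import *
D=[np.pi,0,np.pi/2]
print(camera_params('wrist')['hand_eye'])
for y in (np.pi/2,-np.pi/2): print(y,solve_ik([0.41,-0.2,0.40],[np.pi,0,y]))
s=state()
line_to([0.22,0.40,0.40],rate=0.2)
q=solve_ik([0.41,-0.23,0.40],D)
if q is None or abs(q[5])>2.6: D[2]=-np.pi/2
move_to([0.41,-0.23,0.40],D)
hold(0.3)
save('wrist','w1')
pts('wrist',['canister','canister_grip','canister_eye'])
print(state()['time_s'],state()['q'],D,state()['position'])
```

```text
[[ 2.52529735e-04  9.61969802e-01  2.73155701e-01  6.94216914e-02]
 [ 9.99999890e-01 -3.50661059e-04  3.10429701e-04  4.33013082e-04]
 [ 3.94409066e-04  2.73155592e-01 -9.61969785e-01 -1.42953011e-01]
 [ 0.00000000e+00  0.00000000e+00  0.00000000e+00  1.00000000e+00]]
1.5707963267948966 [-0.69963654  0.1156432   1.57889223  0.          1.44705722 -0.69963654]
-1.5707963267948966 [-6.99636536e-01  1.15643204e-01  1.57889223e+00 -4.44089210e-16
  1.44705722e+00  2.44195612e+00]
wrist canister 0.82 [ 0.4634 -0.256  -0.0029]
wrist canister 0.49 [ 0.7544 -0.2352  0.0017]
wrist canister_grip 0.66 [ 0.462  -0.2623  0.1479]
wrist canister_eye 0.89 [ 0.4645 -0.2609  0.1221]
5.3917 [-7.49386707e-01  1.38902237e-01  1.55094002e+00  2.29299274e-05
  1.45171262e+00 -7.49575864e-01] [3.141592653589793, 0, 1.5707963267948966] [ 0.41004303 -0.22989872  0.40002406]
```

View pics/w1.png

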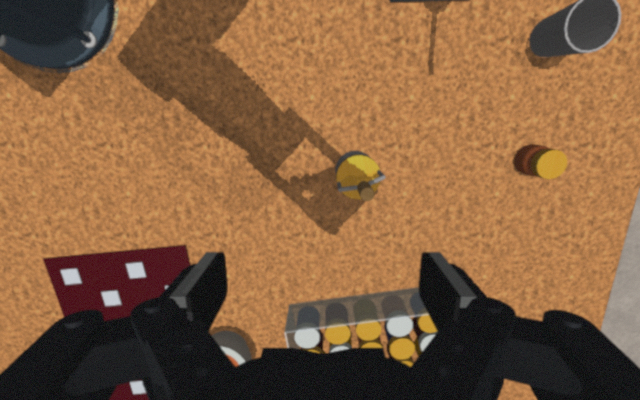

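```bash
cat >> h.py <<'E'
def pose_T():
    s=state(); T=np.eye(4); T[:3,:3]=R.from_euler('xyz',s['tool_rot']).as_matrix(); T[:3,3]=s['position']; return T
def proj(cam,P,T=None):
    c=camera_params(cam); P=np.atleast_2d(P)
    W=np.linalg.inv(T@np.array(c['hand_eye'])) if cam=='wrist' else np.array(c['world_to_cam'])
    p=(W@np.c_[P,np.ones(len(P))].T).T
    u=p[:,0]/-p[:,2]; v=-p[:,1]/-p[:,2]; k=1+c['k1']*(u*u+v*v)
    return np.c_[c['fx']*u*k+c['cx'],c['fy']*v*k+c['cy']]
E
python3 - <<'E'
from h import *
im=cv2.imread('pics/w1.png'); T=pose_T()
x0,y0=320,135
crop=cv2.resize(im[y0:y0+80,x0:x0+80],None,fx=7,fy=7,interpolation=cv2.INTER_CUBIC)
c=np.array([0.4632,-0.2612,0])
for a,col in ((0,(0,0,255)),(15,(0,255,0)),(30,(255,0,0))):
    d=np.array([np.cos(np.radians(a)),np.sin(np.radians(a)),0])
    for q in proj('wrist',[c+d*s+[0,0,z] for s,z in ((.031,.104),(-.031,.104),(.031,.066),(-.031,.066),(0,.122),(0,.165))],T):
        cv2.circle(crop,tuple(((q-[x0,y0])*7+3).astype(int)),4,col,1)
cv2.imwrite('pics/w1c.png',crop)
# balance: base & rod in top view
im=cv2.imread('pics/top0.png'); x0,y0=225,170
crop=cv2.resize(im[y0:y0+110,x0:x0+120],None,fx=6,fy=5.4,interpolation=cv2.INTER_CUBIC)
crop=cv2.resize(im[y0:y0+100,x0:x0+120],None,fx=6,fy=6,interpolation=cv2.INTER_CUBIC)
for a,col in ((0,(0,0,255)),(3,(0,255,0)),(-3,(255,0,0))):
    Rz=R.from_euler('z',a,degrees=True).as_matrix()
    L=np.array([[-.06,-.04,.016],[.06,-.04,.016],[.06,.1,.016],[-.06,.1,.016],[0,-.106,.272],[0,.13,.276],[0,-.0825,.254]])
    for q in proj('top',(Rz@L.T).T+[0.5645,0.030,0]):
        cv2.circle(crop,tuple(((q-[x0,y0])*6+3).astype(int)),4,col,1)
cv2.imwrite('pics/t0c.png',crop)
E
```

```text
(no output)
```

View pics/w1c.png

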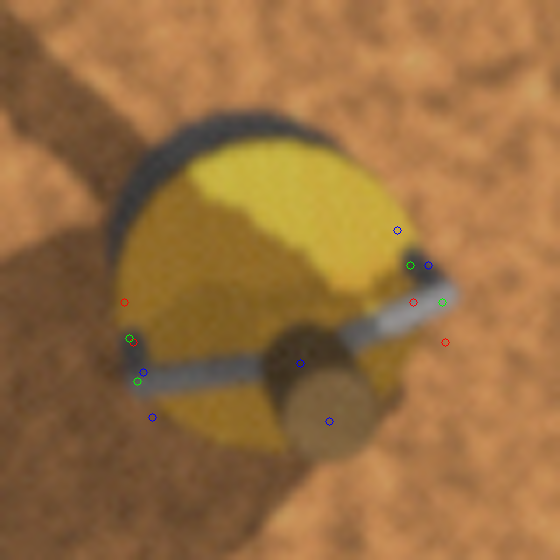

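View pics/t0c.png

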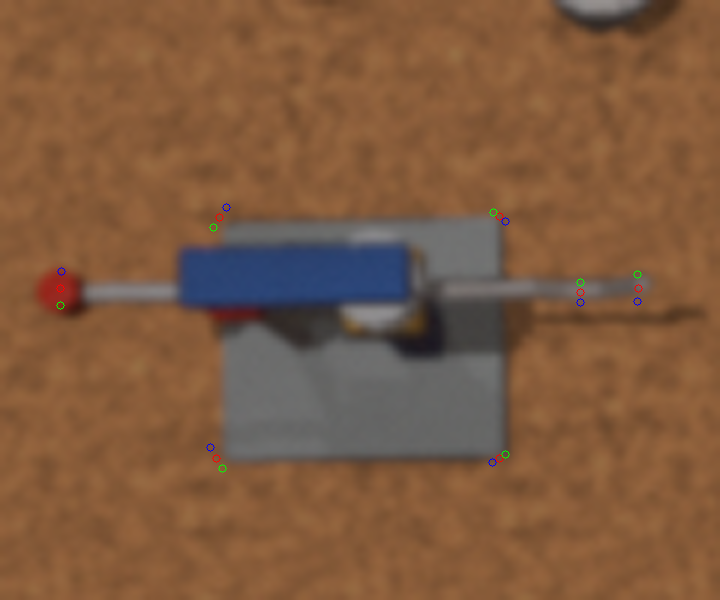

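Run:
```python
from h import *
yg=np.radians(-60.2); yh=np.radians(-75.7)
g=np.array([0.4632,-0.2612])
print(solve_ik([*g,0.25],[np.pi,0,yg]),solve_ik([.5656,-.0545,.25],[np.pi,0,yh]))
move_to([*g,0.25],[np.pi,0,yg])
line_to([*g,0.134],rate=0.12)
f0=state()['force']
gripper_to(0.0,40)
print(state()['grip_width'],state()['grasp_force'])
line_to([*g,0.30],rate=0.12); hold(0.2)
print(f0,state()['force'],state()['grip_width'])
move_to([0.5680,-0.19,0.297],[np.pi,0,yh]); hold(0.3)
print(state()['position'],state()['q'],state()['time_s'])
for c in ('scene','top'):
    save(c,c+'2'); pts(c,['canister','canister_grip','canister_eye','hook_notch','balance'])
a=cv2.imread('pics/scene2.png')[100:280,230:430]; b=cv2.imread('pics/top2.png')[150:330,240:440]
cv2.imwrite('pics/c2.png',cv2.resize(np.hstack([a,b]),None,fx=2,fy=2,interpolation=cv2.INTER_CUBIC))
```

```text
[-7.23737874e-01  3.79024066e-01  1.64392029e+00 -4.44089210e-16
  1.11864830e+00  1.89774666e+00] [-2.92672513e-01  4.29179604e-01  1.55606798e+00 -4.44089210e-16
  1.15634507e+00  2.59933806e+00]
0.01687585006330397 39.175692200660706
[-1.00432466 -0.15849578  0.75060231] [ 0.0268241  -0.16245465 -5.1758973 ] 0.016818466799023005
[ 0.56742905 -0.19074737  0.29714378] [-5.10747141e-01  4.24592155e-01  1.42111223e+00 -9.88619040e-05
  1.29584809e+00  2.38270421e+00] 12.0083
scene canister 0.76 [ 0.5692 -0.1893  0.1608]
scene canister 0.42 [0.7654 0.0833 0.0014]
scene canister_grip 0.59 [ 0.5695 -0.1881  0.3124]
scene canister_grip 0.22 [ 0.567  -0.0553  0.2546]
scene canister_eye 0.73 [ 0.5719 -0.1879  0.2838]
scene hook_notch 0.61 [ 0.5666 -0.0534  0.2534]
scene balance 0.83 [ 0.5693  0.0332 -0.0009]
scene balance 0.44 [0.5757 0.0649 0.2484]
top canister 0.67 [ 0.5653 -0.1945  0.1636]
top canister_grip 0.8 [ 0.568  -0.1935  0.3138]
top canister_eye 0.55 [ 0.5667 -0.1904  0.1667]
top canister_eye 0.5 [ 0.5638 -0.1896  0.278 ]
top hook_notch 0.44 [ 0.5681 -0.0592  0.2518]
top balance 0.76 [ 0.5628  0.031  -0.0006]
```

View pics/c2.png

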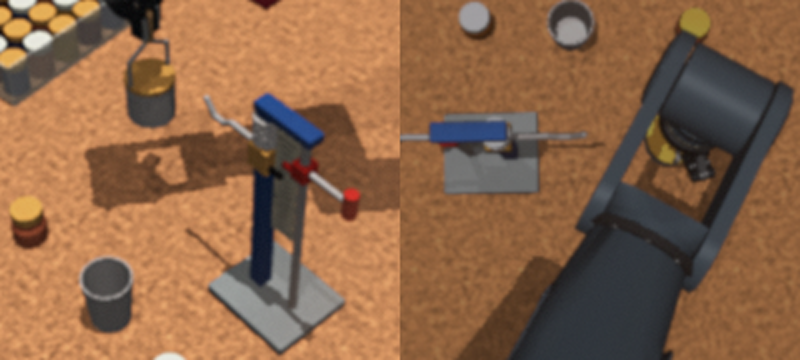

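Run:
```python
from h import *
line_to([0.5660,-0.055,0.297],rate=0.1); hold(0.3)
print(state()['time_s'],state()['force'],state()['wrist_torque'])
line_to([0.5660,-0.055,0.274],rate=0.06); hold(0.1)
z=0.274
while z>0.226:
    z-=0.003
    line_to([0.5660,-0.055,z],rate=0.03)
    f=state()['force']; print(round(z,3),f.round(2),round(state()['time_s'],2))
    if f[2]>0.3: break
save('scene','scene3'); pts('scene',['canister','canister_eye','hook_notch','pointer_tip'])
a=cv2.imread('pics/scene3.png')[100:280,270:450]
cv2.imwrite('pics/c3.png',cv2.resize(a,None,fx=3,fy=3,interpolation=cv2.INTER_CUBIC))
```

```text
14.4083 [ 0.48204941 -0.39406887 -4.99013086] [0.03248978 0.05293152 0.05174978]
0.271 [-0.07  0.07 -5.  ] 15.29
0.268 [ 0.28 -0.96 -5.17] 15.54
0.265 [ 1.74 -0.41 -5.26] 15.79
0.262 [ 2.37 -0.62 -3.76] 16.04
0.259 [ 1.8  -0.73 -3.87] 16.29
0.256 [ 2.13 -0.35 -2.87] 16.54
0.253 [ 2.57 -0.24 -3.38] 16.79
0.25 [ 1.96 -0.72 -1.5 ] 17.04
0.247 [ 2.75  0.52 -1.53] 17.29
0.244 [ 3.1  -0.48 -1.51] 17.54
0.241 [ 3.87  0.21 -0.66] 17.79
0.238 [ 3.46 -0.78 -1.  ] 18.04
0.235 [ 3.72 -0.02  0.23] 18.29
0.232 [ 4.55 -1.53  0.02] 18.54
0.229 [ 3.63 -0.73  1.92] 18.79
scene canister 0.65 [ 0.5686 -0.0518  0.0954]
scene hook_notch 0.58 [ 0.566  -0.0544  0.2118]
scene hook_notch 0.34 [ 7.504e-01 -2.481e-01  6.000e-04]
scene pointer_tip 0.78 [0.5758 0.0659 0.2084]
```

View pics/c3.png

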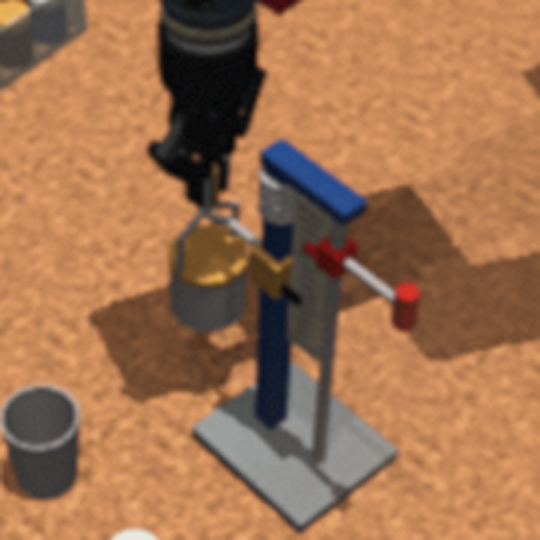

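Run:
```python
from h import *
x=.566
def f():
    hold(0.15); return state()['force']
line_to([x,-0.055,0.232],rate=0.03); print(f().round(2))
for i in range(7):
    x+=.001; line_to([x,-0.055,0.232],rate=0.02); v=f(); print(round(x,4),v.round(2))
    if v[0]<0.8: break
print(state()['wrist_torque'],state()['time_s'])
```

```text
[ 4.05 -0.97 -0.57]
0.567 [ 1.75 -0.99  0.01]
0.568 [-0.39 -1.15  0.35]
[-0.23313466  0.17955442 -0.01803742] 20.2417
```

Run:
```python
from h import *
gripper_to(0.05); hold(0.3)
p=state()['position']
line_to([p[0],p[1],0.33],rate=0.08)
line_to([p[0],p[1]-.03,0.42],rate=0.2)
hold(1.0)
for i in range(2):
    save('scene','scene4'); pts('scene',['canister','canister_eye','hook_notch','pointer_tip','marker_tip','marker_knob']); hold(.3)
save('top','top4'); pts('top',['hook_notch','marker_tip','marker_knob','canister'])
a=cv2.imread('pics/scene4.png')[100:280,270:450]
cv2.imwrite('pics/c4.png',cv2.resize(a,None,fx=3,fy=3,interpolation=cv2.INTER_CUBIC))
print(state()['time_s'],state()['force'])
```

```text
scene canister 0.69 [ 0.5678 -0.0534  0.0952]
scene canister_eye 0.62 [ 0.5682 -0.0529  0.2183]
scene hook_notch 0.76 [ 0.5693 -0.0556  0.2176]
scene pointer_tip 0.85 [0.5789 0.064  0.2118]
scene marker_tip 0.55 [0.5695 0.069  0.2724]
scene marker_knob 0.57 [0.5618 0.1602 0.2728]
scene canister 0.64 [ 0.5694 -0.055   0.0988]
scene canister_eye 0.9 [ 0.5696 -0.0538  0.2193]
scene hook_notch 0.84 [ 0.5693 -0.053   0.2185]
scene pointer_tip 0.81 [0.5785 0.0661 0.2125]
scene marker_tip 0.53 [0.5726 0.0685 0.2732]
scene marker_knob 0.71 [0.5655 0.1589 0.2728]
scene marker_knob 0.66 [0.5768 0.0659 0.2105]
top hook_notch 0.43 [ 0.5677 -0.0569  0.2153]
top marker_tip 0.5 [0.5704 0.0691 0.2749]
top marker_knob 0.68 [0.5619 0.1595 0.2734]
top canister 0.89 [ 0.5649 -0.0548  0.1039]
25.5083 [-0.03906361 -1.0660162  -0.30834769]
```

View pics/c4.png

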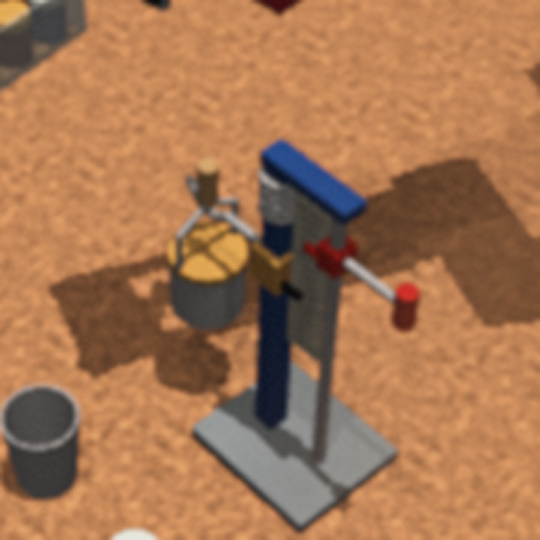

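```bash
cat > k.py <<'E'
from h import *
Rk=R.from_euler('x',-6,degrees=True)*R.from_euler('xyz',[np.pi,0,np.radians(91)])
rpy=Rk.as_euler('xyz'); zt=Rk.as_matrix()[:,2]
def tcp(g): return list(np.array(g)+zt*hold_point_z)
def meas(n=3):
    o={}
    for i in range(n):
        get_image('scene')
        for k in ('pointer_tip','marker_tip','marker_knob','hook_notch'):
            d=[c2w('scene',e['at']) for e in pinpoint('scene',k)[:1]]
            o.setdefault(k,[]).extend(q[2] for q in d)
    print({k:np.round(v,4).tolist() for k,v in o.items()})
E
python3 - <<'E'
from k import *
print(state()['position'],rpy,solve_ik(tcp([.562,.163,.281]),rpy))
line_to([.562,-.085,.45],rate=.2)
move_to(tcp([.562,.165,.42]),rpy)
gripper_to(0.06)
line_to(tcp([.562,.162,.281]),rate=.12)
gripper_to(0.0,25); hold(.1)
print(state()['grip_width'],state()['force'],state()['time_s'])
meas(1)
p=state()['position']
line_to([p[0],p[1],p[2]-.058],rate=.05); hold(.2)
print(state()['position']-p,state()['force'],state()['grip_width'],state()['time_s'])
meas()
save('scene','scene5')
a=cv2.imread('pics/scene5.png')[100:280,270:450]
cv2.imwrite('pics/c5.png',cv2.resize(a,None,fx=3,fy=3,interpolation=cv2.INTER_CUBIC))
E
```

```text
[ 0.56801957 -0.08495135  0.41998812] [-3.13975833  0.10470375  1.58834574] [ 0.1412969   0.45325938  1.47930816 -0.11019051  1.22576637  0.1620148 ]
0.01690499968435367 [3.70096329 0.17836699 0.91353138] 30.0083
{'pointer_tip': [0.2117], 'marker_tip': [0.273], 'marker_knob': [], 'hook_notch': [0.2184]}
[-7.24404567e-05 -2.01535863e-05 -5.87279799e-02] [ 4.92364576  0.34992887 -1.12149454] 0.017134291100945 31.7583
{'pointer_tip': [0.2085, 0.2108, 0.2115], 'marker_tip': [0.2139, 0.2174, 0.2142], 'marker_knob': [0.0011, 0.0028], 'hook_notch': [0.2174, 0.2188, 0.2215]}
```

View pics/c5.png

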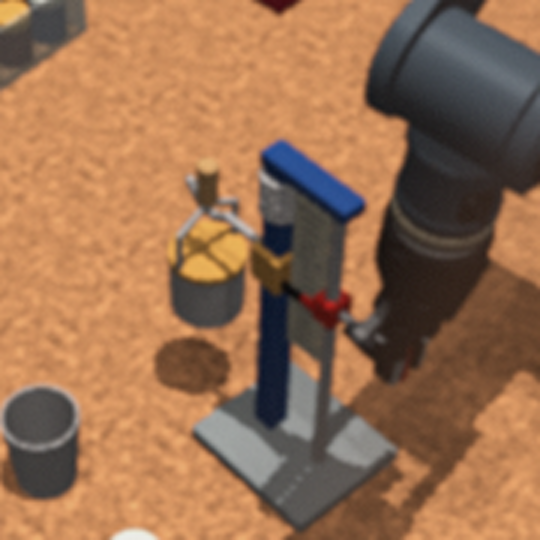

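Run:
```python
from k import *
p=state()['position']
line_to([p[0],p[1],p[2]-.002],rate=.03); hold(.2)
meas(4)
im=get_image('scene')[:,:,::-1]; x0,y0=350,180; s=12
crop=cv2.resize(im[y0:y0+48,x0:x0+60],None,fx=s,fy=s,interpolation=cv2.INTER_CUBIC)
Rz=R.from_euler('z',1,degrees=True).as_matrix(); L=lambda y,z:(Rz@np.array([.011,y,0]))+[.5642,.0287,z]
for z,c in ((.210,(255,0,0)),(.2135,(0,255,0)),(.217,(0,255,255))):
    q=((proj('scene',[L(0.0,z),L(.036,z),L(.06,z)])-[x0,y0])*s+s/2).astype(int)
    cv2.polylines(crop,[q],False,c,1); cv2.circle(crop,tuple(map(int,q[1])),3,c,1)
cv2.imwrite('pics/c6.png',crop); print(state()['time_s'],state()['force'])
```

```text
{'pointer_tip': [0.2118, 0.2104, 0.2113, 0.2123], 'marker_tip': [0.2106, 0.212, 0.2116, 0.2112], 'marker_knob': [0.2104], 'hook_notch': [0.2186, 0.2207, 0.2187, 0.2212]}
34.0583 [ 5.68202403 -0.04617806 -0.42850793]
```

View pics/c6.png

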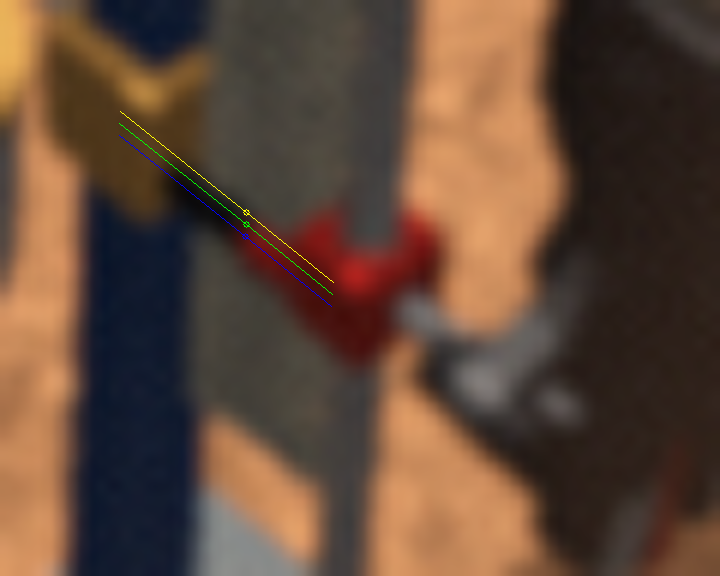

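Run:
```python
from k import *
gripper_to(0.05); p=state()['position']
line_to([p[0],p[1]+.005,.33],rate=.12)
line_to([p[0],p[1]+.05,.40],rate=.15); hold(1.0)
meas(3); get_image('scene'); pts('scene',['canister','canister_eye'])
save('scene','scene7')
a=cv2.imread('pics/scene7.png')[140:240,310:410]
cv2.imwrite('pics/c7.png',cv2.resize(a,None,fx=6,fy=6,interpolation=cv2.INTER_CUBIC)); print(state()['time_s'])
```

```text
{'pointer_tip': [0.2111, 0.208, 0.2098], 'marker_tip': [0.2136, 0.2123], 'marker_knob': [0.2115, 0.212, 0.2101], 'hook_notch': [0.2191, 0.221, 0.2191]}
scene canister 0.63 [ 0.5703 -0.0535  0.0996]
scene canister_eye 0.75 [ 0.5692 -0.0532  0.2191]
38.35
```

View pics/c7.png

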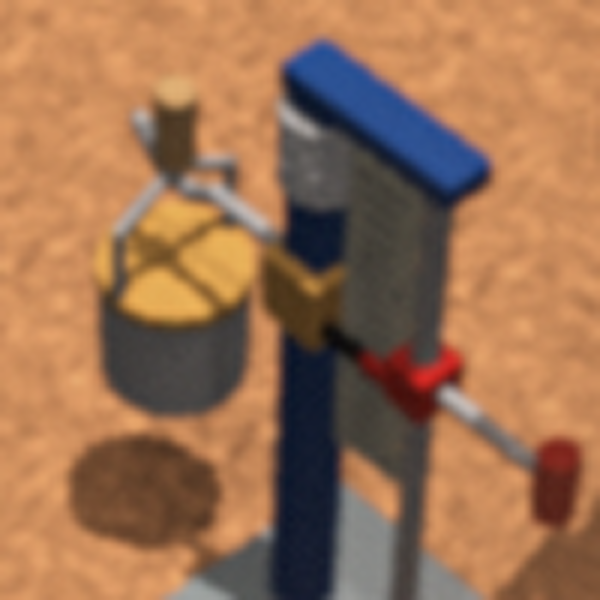

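The picture shows the canister hanging free at about (172,250). The black pointer at (345,342) lines up with the red tip at (370,362).

```bash
python3 -c "
from bench import *
print(sign_off())"
```

```text
the job is handed in; nothing more can be done
None
```

I hung the canister on the hook and let it go, and it has stopped bobbing. The red marker's tip measured within about 3 mm of the pointer's height, and I handed the job in at about 38 s on the robot's clock; no verdict came back.

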